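# Seat a gudgeon pin in the V-block and hold it down for checking

## Robot

A 6-joint arm with a two-finger parallel gripper is mounted at the origin on the work surface. World frame = base frame: x ahead of the robot, y to its left, z up, the work surface at z = 0. Lengths are in m, angles in rad, forces in N, time in s.
With the tool pointing down it reaches from about 0.375 to 0.9 m from the base axis. Payload 3.1 kg.
Tool frame: the origin (TCP) lies at the very end of the fingers, on their centre line; the grasp point (between the pads) lies 19 mm behind it; z points along the fingers, y is the line along which they close (so a half turn about z gives the same grasp; the last joint's range is limited). The gripper opens to 85 mm and grips with 20 to 120 N. Pads are 22 mm wide; open, the fingers measure 114 mm over their backs; the gripper's body (76 mm by 85 mm) begins 54 mm behind the grasp point. The pads swing forward as they close: fully open they stand 13 mm farther back than shut.
Start: joints at [-1.317, 0.527, 1.433, -0, 1.181, -0.178], TCP at [0.262, -0.568, 0.231] pointing down, gripper open.
Joint ranges: [-3.08, 3.08], [-0.75, 2.2], [0.22, 2.44], [-1.43, 4.57], [0, 2.65], [-2.85, 2.85]. Speed limits (rad/s): [2.79, 2.79, 3.14, 3.14, 3.14, 3.14].

## Interface

Orientations are given as a unit quaternion [x, y, z, w].
In Python, from station import sense, snapshot, camera_params, sign_off gives the robot as it stands.
- The arm moves only by the shell command python3 -m handwheel 'ROWS' [OPENING] [FORCE]. ROWS is JSON, a list that holds one entry, the list of rows, each a list of 4 numbers: the shift along the tool's x, y, z in units of 25 mm (1.0 is 25 mm), then the turn about the tool's z in units of 6 degrees (1.0 is 6 degrees). A call has 1 to 20 rows; each row shifts and turns the commanded pose from where the row before left it, along the tool's axes as they then stand; what a row does not reach is not made up. A row lasts 1/8 s, in which the tool goes at most 62.5 mm and 10.7 degrees, less where a joint would pass 70% of its speed; a pose out of reach is approached as far as the arm can. A call is refused whole if a number of a shift passes 1 or a number of a turn 1, either way. A call with a gripper value outside its range is refused whole. OPENING is the finger opening in mm, from 0 to 85.4, set as the call begins (- or left out, the last holds). The fingers move at their own pace and stop on an object; FORCE is the grip in N (left out, the last holds). Time passes only in rows, so rows that do not move let the fingers close. It gives the time, the measured TCP pose, the force, the opening and the grip force at its end, in the units of the state.
- sense(): the state, without advancing time (a new reading comes with each control period).
- snapshot(name): name is "scene" or "top"; returns (picture, depth): 420x560x3 uint8, red, green, blue; 420x560 float32, m along the optical axis (not along the pixel's ray), 0 where there is no reading.
- camera_params(name): a dict with "mtx" (3x3 intrinsics, pixels), "extrinsics" (4x4, takes a point from camera to world coordinates). Camera axes: x right, y up, looking along -z (the intrinsics and any distortion apply to the point x, -y, -z); pixel columns grow to the right and rows downward; lengths in m; the calibration is good to about 2 mm. A picture is of the moment at which its call begins. camera_params takes no time and is no camera call.
- sign_off(): hands the job in; it is judged then, once.
The state is a dict: "t": time; "q": joint angles; "qd": joint speeds; "tau": joint torques, N m; "tcp_pos": TCP position; "tool_rot": TCP orientation; "force": force on the tool from outside, world axes, zero at the start; "ft_torque": the same for the moment, N m; "finger_gap": opening from 0.0 (shut) to 1.0 (fully open); "gripper_force": force on a finger pad.
Only numpy, scipy, OpenCV 4.12 (cv2) and the standard library are available. Lean on these libraries where they do the work, as an engineer would, in place of code of your own. Each camera call takes 0.05 s, during which the arm holds its last target. There are 200 camera calls.

## Task

Take the loose lid off the grey parts tin: tip it up by its black tab while its opposite edge still rests on the rim, then lift it off and set it down flat, right side up, on clear bench without dropping it. Take the gudgeon pin out of the tin, lay it centred lengthwise in the groove of the V-block so that it rests fully home on both sloping sides, and finish while still holding it there, with the fingers pressing it down evenly onto both sides with about 15 N. Leave the other parts on the bench where they are.

Things in the scene. Friction and masses are not known exactly. Their poses are not given: they have to be found in the camera images.
- tin: Grey open steel tin, fixed, 140 (its x) x 126 (its y) x 56 mm high, walls and floor 3 mm. Origin: centre of underside, z up. Inside, wooden saddles at x = +-34 mm (12 mm thick along x, 60 mm along y, stops up to 17 mm over the bench) carry the pin.
- tin_edge (a point): Middle of the tin's rim on its -x side, at (-70, 0, 56) mm in the tin's frame: the rim that the lid pivots on.
- lid: Loose grey lid on the tin: plate 148 x 134 x 4 mm, 160 g, 5 mm lip below it inside the rim with 3 mm play. Origin: centre of the plate's underside (56 mm up on the tin, 5 mm up lying on the bench), axes as the tin's. A black upright tab stands on it at x = +56 mm: 24 mm along x, 12 mm thick along y, top 32 mm over the origin. Pinch it across y.
- lid_tab (a point): Grip point in the tab, at (56, 0, 26) mm in the lid's frame (6 mm below the tab's top, 22 mm over the plate's top).
- lid_edge (a point): Underside of the lid at the edge farthest from the tab, at (-70, 0, 0) mm in the lid's frame; lies on tin_edge when the lid is on.
- pin: Steel gudgeon pin, a plain cylinder with bored ends, diameter 28 mm, length 96 mm, about 170 g. Origin: its centre; x is the cylinder's axis; it may be rolled to any angle about it. In the tin it lies along the tin's x, its centre 27 mm over the bench.
- vblock: Steel V-block, fixed: base plate 120 (its x) x 84 (its y) x 12 mm; on it two upright cheeks 14 mm thick, centred at x = +-34 mm (54 mm free between them for the fingers), 60 mm wide along y, tops 60 mm over the bench, each with a 90 degree V notch open upward; the notches line up along x. Origin: centre of the underside.
- vblock_seat (a point): Where the pin's centre lies when seated: (0, 0, 62) mm in the V-block's frame, axes as the block's; the pin's axis then lies along x.
- flank_left: The sloping sides of both notches on the block's +y side (origin and axes as the V-block's); a seated pin touches them 10 mm to the side of and 10 mm below its axis. Pressed while gripped a little off-centre, the pin loads one side far more than the other; let go to settle and then pressed from straight above with closed fingers, it loads both alike.
- flank_right: The sloping sides of both notches on the block's -y side (origin and axes as the V-block's).
- piston_a: Aluminium piston standing on the bench, diameter 76 mm, 72 mm high. Bystander, loose; origin: underside centre.
- piston_b: Aluminium piston standing, diameter 66 mm, 62 mm high. Bystander, loose; origin: underside centre.
- piston_c: Aluminium piston standing, diameter 72 mm, 68 mm high. Bystander, loose; origin: underside centre.
- piston_d: Small aluminium piston standing, diameter 60 mm, 58 mm high. Bystander, loose; origin: underside centre.
- short_pin: Short thin steel pin standing on end, diameter 20 mm, 55 mm high; not the one wanted. Bystander, loose; origin: underside centre.
- grease_can: Grey grease can standing, diameter 64 mm, 70 mm high. Bystander, loose; origin: underside centre.
- spanner: Steel spanner lying flat, 160 mm long. Bystander, loose; origin about its middle.
- bench_clear (a point): Middle of the clear patch of bench top between the tin and the V-block (which stand left and right of it, either way round): 150 mm along world x by 150 mm along world y is free, room for the lid.
Mind the look-alikes: they are no part of the job. What is shaped like the lid but orange or purple is not meant.

How it is judged:
By the outcome, as a careful person would: the job done as asked, in the order asked, and still so for the second after the job is handed in, while the arm keeps its last pose, push and grip.
It also fails if it takes over 66 s, if anything falls off the work surface, if the arm or the gripper's body presses on something with over 40 N, if the wrist force passes 120 N, or if a joint passes its speed limit or range.

## Working session

There is one attempt and no reset: what is moved stays moved. The work goes in short steps, Python scripts to look and compute and a shell command to move; the robot and the scene stay as the last step left them, time stands still between calls to the robot, and variables do not carry over. Pictures are saved under pics/ and viewed, at most 10 in all, crops included, and the job is handed in when it is done.

```bash
ls; mkdir -p pics
cat > h.py <<'E'
import numpy as np,cv2
from station import sense,snapshot,camera_params
def world(name,d):
    P=camera_params(name);K=np.array(P["mtx"]);T=np.array(P["extrinsics"])
    v,u=np.mgrid[0:d.shape[0],0:d.shape[1]]
    x=(u-K[0,2])/K[0,0]*d;y=(v-K[1,2])/K[1,1]*d
    return np.stack([x,-y,-d],-1)@T[:3,:3].T+T[:3,3]
E
python3 - <<'E'
from h import *
for n in("top","scene"):
    p,d=snapshot(n);np.savez(n+".npz",p=p,d=d)
    cv2.imwrite(f"pics/{n}0.png",p[...,::-1]);print(camera_params(n))
s=sense();print(s)
E
```

```text
pics
{'mtx': array([[426.39563419,   0.        , 284.72756422],
       [  0.        , 426.39563419, 202.86481074],
       [  0.        ,   0.        ,   1.        ]]), 'extrinsics': array([[-0.00293563,  0.9948585 , -0.10123214,  0.37426039],
       [-0.99990927, -0.00425113, -0.01278164, -0.01220957],
       [-0.01314628,  0.10118544,  0.99478072,  1.33764681],
       [ 0.        ,  0.        ,  0.        ,  1.        ]])}
{'mtx': array([[409.4340392 ,   0.        , 287.54913585],
       [  0.        , 409.4340392 , 215.41860405],
       [  0.        ,   0.        ,   1.        ]]), 'extrinsics': array([[ 0.78113827, -0.53027386,  0.32959465,  0.86750906],
       [ 0.6243163 ,  0.6694909 , -0.402506  , -0.44546064],
       [-0.00722221,  0.52018416,  0.85402358,  0.9977388 ],
       [ 0.        ,  0.        ,  0.        ,  1.        ]])}
{'t': 0.1, 'q': array([-1.31749315e+00,  5.28386924e-01,  1.43376848e+00,  4.48570836e-06,
        1.18142045e+00, -1.78517527e-01]), 'qd': array([-0.00246566, -0.00184273, -0.00351174, -0.00021645, -0.00109155,
       -0.00086718]), 'tau': array([-5.09862602e-04, -4.43304598e+01, -1.78586465e+01, -3.12680950e-04,
        3.87610809e-03,  8.32542781e-06]), 'tcp_pos': array([ 0.26143164, -0.56698465,  0.23042486]), 'tool_rot': array([ 9.76781471e-01,  2.14235794e-01, -3.49975774e-05, -9.90988776e-04]), 'force': array([-0.45437211,  0.57519615,  0.54236001]), 'ft_torque': array([-0.02164915, -0.0256249 , -0.01276237]), 'gripper_force': 0.0, 'finger_gap': 0.9999950047440425}
```

View pics/top0.png

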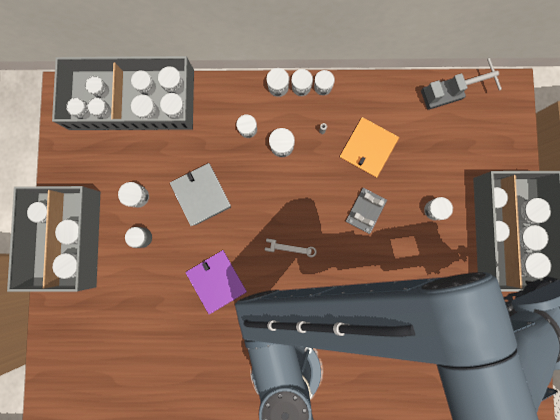

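View pics/scene0.png

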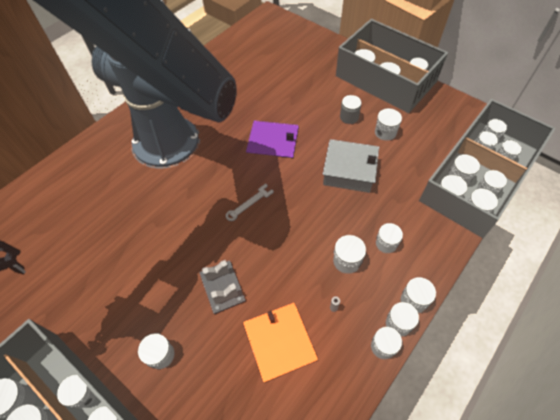

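The top view shows the tin with its lid at about (201,194), black tab at (190,177), the V-block at (366,211), and the clear bench between them with the spanner at (290,248). The purple and orange look-alikes sit at (215,282) and (369,147). I'll measure using depth.

Run:
```python
from h import *
z=np.load("top.npz");p,d=z["p"],z["d"];W=world("top",d)
def reg(u0,u1,v0,v1,h0,h1):
    m=np.zeros(d.shape,bool);m[v0:v1,u0:u1]=1
    m&=(W[...,2]>h0)&(W[...,2]<h1)&(d>0);return m
def rect(m):
    P=W[m];r=cv2.minAreaRect((P[:,:2]*1000).astype(np.float32));return len(P),P.mean(0).round(4),np.median(P[:,2]).round(4),r
print("lid",rect(reg(160,240,155,232,.05,.068)))
print("tab",rect(reg(160,240,155,232,.076,.12)))
print("vb base",rect(reg(340,392,182,240,.006,.09)))
print("vb cheeks",rect(reg(340,392,182,240,.04,.09)))
for n,(u,v) in dict(bench=(290,200),bench2=(255,180)).items(): print(n,W[v,u])
c=[]
z2=np.load("scene.npz");W2=world("scene",z2["d"])
m2=(W2[...,2]>.05)&(W2[...,2]<.068)
from itertools import product
m=np.zeros_like(m2);m[130:200,315:390]=1
P=W2[m&m2];print("scene lid",P.mean(0),cv2.minAreaRect((P[:,:2]*1000).astype(np.float32)))
m=np.zeros_like(m2);m[255:315,195:250]=1
P=W2[m&(W2[...,2]>.04)];print("scene cheeks",P.mean(0),cv2.minAreaRect((P[:,:2]*1000).astype(np.float32)))
a=cv2.resize(p[150:240,160:250,::-1],None,fx=4.4,fy=5,interpolation=3);a=cv2.resize(p[150:240,160:250,::-1],(396,396),interpolation=3);b=cv2.resize(p[170:260,320:410,::-1],(396,396),interpolation=3)
cv2.imwrite("pics/c1.png",np.hstack([a,b]))
```

```text
lid (2087, array([0.5319, 0.2619, 0.0608]), np.float64(0.0608), ((533.2916870117188, 263.3505859375), (148.38381958007812, 134.3225860595703), 26.966096878051758))
tab (42, array([0.5827, 0.2871, 0.0876]), np.float64(0.0881), ((583.3308715820312, 287.4952087402344), (24.289241790771484, 12.628469467163086), 27.239511489868164))
vb base (1089, array([ 0.4847, -0.2459,  0.0216]), np.float64(0.0139), ((485.0389404296875, -247.34298706054688), (161.05374145507812, 178.34307861328125), 89.80558776855469))
vb cheeks (217, array([ 0.4865, -0.2475,  0.0541]), np.float64(0.055), ((486.514404296875, -247.60165405273438), (59.98755645751953, 83.3951416015625), 62.118743896484375))
bench [ 0.51909801 -0.01168721  0.00276745]
bench2 [0.58351592 0.09900652 0.00136263]
scene lid [0.53259848 0.25630145 0.0595552 ] ((532.4380493164062, 259.8868713378906), (148.24734497070312, 138.35824584960938), 27.07118034362793)
scene cheeks [ 0.49918997 -0.25722229  0.08102513] ((656.6491088867188, -340.09820556640625), (59.534427642822266, 471.3253479003906), 62.20388412475586)
```

View pics/c1.png

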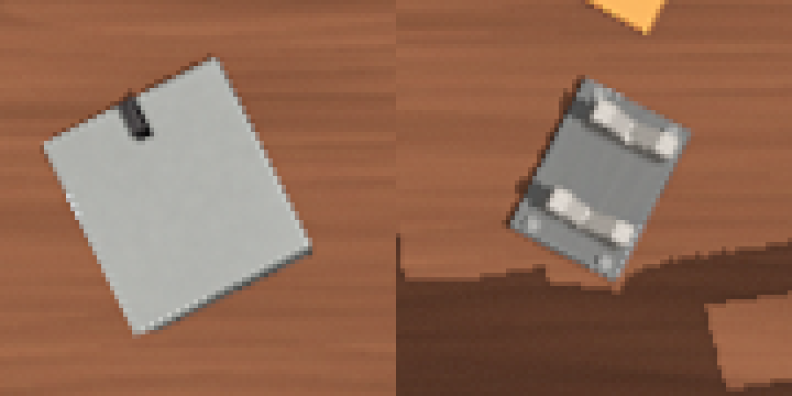

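```bash
cat >> h.py <<'E'
def go(x,y,z,yaw):
    "shift needed in tool axes (units) from now, at the present yaw and at the goal yaw"
    s=sense();X,Y,Z,_=s["tool_rot"];a=2*np.degrees(np.arctan2(Y,X));p=s["tcp_pos"]
    dz=(p[2]-z)/.025;turn=-((yaw-a+180)%360-180)/6
    for n,b in(("now",a),("goal",yaw)):
        c,t=np.cos(np.radians(b)),np.sin(np.radians(b));D=(np.array([x,y])-p[:2])/.025
        print(n,"x %.2f y %.2f z %.2f"%(D[0]*c+D[1]*t,D[0]*t-D[1]*c,dz))
    print("turn %.2f"%turn,"t %.2f"%s["t"],p.round(4),"yaw %.2f"%a,"F",s["force"].round(1),"gap %.1f"%(s["finger_gap"]*85.4),"grip %.1f"%s["gripper_force"],"q",s["q"].round(2))
E
python3 -m handwheel '[[[0.9,-0.8,0,-0.38],[0.95,-0.88,0,0],[0.95,-0.88,0,0],[0.95,-0.88,0,0],[0.95,-0.88,0,0],[0.95,-0.88,0,0],[0.95,-0.88,0,0],[0.95,-0.88,0,0],[0.95,-0.88,0,0],[0.95,-0.88,0,0],[0.95,-0.88,0,0],[0.95,-0.88,0,0],[0.95,-0.88,0,0],[0.95,-0.88,0,0]]]' 45
python3 -m handwheel '[[[0.95,-0.88,0,0],[0.95,-0.88,0,0],[0.95,-0.88,0,0],[0.95,-0.88,0.2,0],[0.95,-0.88,0.3,0],[0.95,-0.88,0.3,0],[0.95,-0.88,0.3,0],[0.95,-0.88,0.4,0],[0.95,-0.88,0.4,0],[0.95,-0.88,0.4,0],[0.95,-0.88,0.4,0],[0.95,-0.88,0.4,0],[0.95,-0.88,0.4,0],[0.95,-0.88,0.3,0],[0,0,0,0]]]'
python3 -c "
from h import *
go(.583,.287,.065,27)"
```

```text
t: 1.85
tcp_pos: [0.4189, -0.1438, 0.2311]
tool_rot: [0.972, 0.234, -0.0, -0.0]
force: [0.9, -0.8, -0.7]
finger_gap: 0.527
gripper_force: 0.0
t: 3.72
tcp_pos: [0.5749, 0.2822, 0.1351]
tool_rot: [0.972, 0.235, -0.0, -0.0]
force: [-0.4, -0.1, -0.2]
finger_gap: 0.524
gripper_force: 0.0
now x 0.38 y -0.02 z 2.80
goal x 0.38 y -0.02 z 2.80
turn 0.03 t 3.73 [0.5749 0.2822 0.1351] yaw 27.17 F [-0.4 -0.1 -0.2] gap 44.7 grip 0.0 q [0.28 0.66 1.47 0.   1.01 1.38]
```

```bash
python3 -m handwheel '[[[0.2,0,0.6,0],[0.18,-0.02,0.7,0],[0,0,0.7,0],[0,0,0.5,0],[0,0,0.3,0],[0,0,0,0]]]' 
python3 -m handwheel '[[[0,0,0,0],[0,0,0,0],[0,0,0,0],[0,0,0,0],[0,0,0,0]]]' 0 20
python3 -c "
from h import *
go(.583,.287,.065,27)"
```

```text
t: 4.47
tcp_pos: [0.5829, 0.285, 0.0656]
tool_rot: [0.972, 0.234, -0.001, 0.0]
force: [0.2, -0.2, 0.2]
finger_gap: 0.528
gripper_force: 0.0
t: 5.1
tcp_pos: [0.5838, 0.2855, 0.0671]
tool_rot: [0.972, 0.234, 0.001, -0.0]
force: [-0.3, 0.5, 5.1]
finger_gap: 0.134
gripper_force: 22.9
now x -0.00 y -0.07 z 0.08
goal x -0.00 y -0.07 z 0.08
turn 0.00 t 5.10 [0.5838 0.2855 0.0671] yaw 27.03 F [-0.3  0.5  5.1] gap 11.4 grip 22.9 q [0.28 0.76 1.49 0.   0.89 1.38]
```

```bash
python3 -m handwheel '[[[-0.02,0,-0.12,0],[-0.03,0,-0.15,0],[-0.05,0,-0.17,0],[-0.05,0,-0.17,0],[-0.06,0,-0.17,0],[0,0,0,0]]]'
cat > lid.py <<'E'
from h import *
import sys
go(.583,.287,.065,27)
p,d=snapshot("scene");W=world("scene",d)
cv2.imwrite(f"pics/{sys.argv[1]}.png",cv2.resize(p[100:220,290:420,::-1],None,fx=5,fy=5,interpolation=3)[:600])
m=np.zeros(d.shape,bool);m[110:215,290:410]=1
L=W-np.array([.533,.2625,.056]);c,s=np.cos(np.radians(27)),np.sin(np.radians(27))
lx=L[...,0]*c+L[...,1]*s;ly=-L[...,0]*s+L[...,1]*c
hsv=cv2.cvtColor(p,cv2.COLOR_RGB2HSV)
for x in range(-70,80,10):
    k=m&(abs(lx*1000-x)<5)&(abs(ly)<.055)&(abs(ly)>.03)&(hsv[...,1]<60)&(W[...,2]>.02)
    print(x,k.sum(),np.percentile(W[k][:,2]*1000,[10,50,90]).round(1) if k.sum() else "")
E
python3 lid.py l1
```

```text
t: 5.85
tcp_pos: [0.5788, 0.2829, 0.0864]
tool_rot: [0.972, 0.234, 0.0, -0.0]
force: [0.4, -1.0, -1.7]
finger_gap: 0.135
gripper_force: 22.0
now x 0.23 y -0.07 z 0.85
goal x 0.23 y -0.07 z 0.85
turn 0.00 t 5.85 [0.5788 0.2829 0.0864] yaw 27.02 F [ 0.4 -1.  -1.7] gap 11.6 grip 22.0 q [ 0.28  0.73  1.49 -0.    0.92  1.38]
-70 46 [75.7 78.8 82. ]
-60 47 [76.4 78.7 80.9]
-50 45 [76.4 78.8 81.2]
-40 46 [76.5 78.6 81.4]
-30 47 [76.7 78.6 80.9]
-20 45 [77.5 78.9 80.6]
-10 47 [75.9 78.4 80.8]
0 42 [76.3 78.9 81.2]
10 49 [76.1 79.1 80.6]
20 59 [ 77.5  79.3 236.8]
30 121 [ 77.7 229.4 279.7]
40 181 [ 78.9 229.  283.1]
50 179 [ 80.8 223.7 285.7]
60 150 [ 79.1 240.9 290.9]
70 66 [220.8 247.6 289.8]
```

View pics/l1.png

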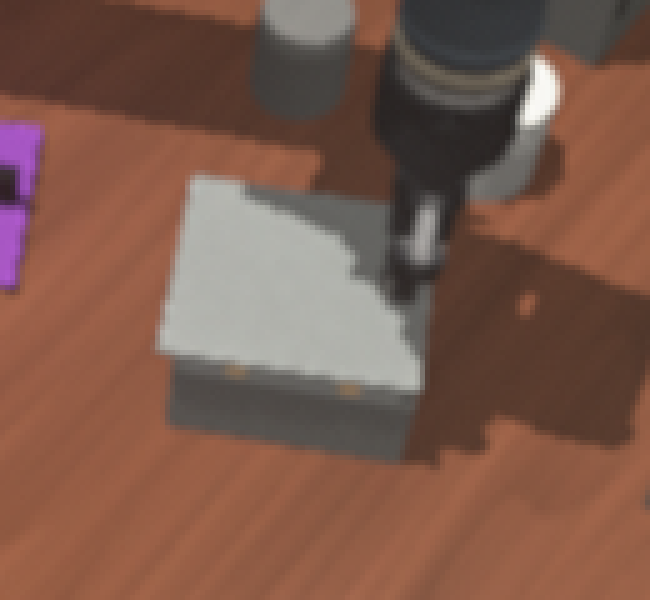

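The picture shows the lid level, raised about 18 mm (far edge near pixel (175,265) of the crop). The grip holds it too stiffly to pivot, so I'll lower it back and look for a softer grip.

```bash
python3 -m handwheel '[[[0.06,0,0.17,0],[0.05,0,0.17,0],[0.05,0,0.17,0],[0.03,0,0.15,0],[0.02,0,0.08,0],[0,0,0.02,0],[0,0,0,0]]]' 
python3 -m handwheel '[[[0,0,0,0],[0,0,0,0]]]' 12.3
python3 -m handwheel '[[[0,0,0,0],[0,0,0,0]]]' 11.9
python3 -m handwheel '[[[0,0,0,0],[0,0,0,0]]]' 11.6
python3 -m handwheel '[[[0,0,0,0],[0,0,0,0]]]' 11.4
python3 -m handwheel '[[[0,0,0,0],[0,0,0,0]]]' 11.2
```

```text
t: 6.78
tcp_pos: [0.5831, 0.2852, 0.0672]
tool_rot: [0.972, 0.234, -0.0, 0.0]
force: [-1.6, -1.0, 2.7]
finger_gap: 0.14
gripper_force: 22.4
t: 7.02
tcp_pos: [0.5836, 0.2853, 0.0669]
tool_rot: [0.972, 0.234, 0.0, -0.0]
force: [-0.1, 0.5, 0.4]
finger_gap: 0.146
gripper_force: 0.0
t: 7.28
tcp_pos: [0.5836, 0.2854, 0.0669]
tool_rot: [0.972, 0.234, 0.0, -0.0]
force: [-0.9, 0.0, 0.1]
finger_gap: 0.132
gripper_force: 2.5
t: 7.52
tcp_pos: [0.5835, 0.2853, 0.0669]
tool_rot: [0.972, 0.234, 0.0, -0.0]
force: [1.0, -0.2, 0.3]
finger_gap: 0.138
gripper_force: 9.4
t: 7.78
tcp_pos: [0.5835, 0.2853, 0.0669]
tool_rot: [0.972, 0.234, 0.0, -0.0]
force: [0.8, 0.5, -0.2]
finger_gap: 0.131
gripper_force: 14.1
t: 8.02
tcp_pos: [0.5835, 0.2853, 0.0669]
tool_rot: [0.972, 0.234, 0.0, -0.0]
force: [1.0, 0.6, 1.3]
finger_gap: 0.136
gripper_force: 18.7
```

Graded grip force is available through the opening. I'll lift with about 4 N.

```bash
python3 -m handwheel '[[[0,0,0,0],[0,0,0,0],[-0.02,0,-0.12,0],[-0.03,0,-0.15,0],[-0.05,0,-0.16,0],[-0.05,0,-0.16,0],[-0.06,0,-0.16,0],[0,0,0,0]]]' 11.85
python3 lid.py l2
```

```text
t: 9.02
tcp_pos: [0.5787, 0.2828, 0.0861]
tool_rot: [0.972, 0.234, 0.0, -0.0]
force: [0.4, -0.3, 0.1]
finger_gap: 0.138
gripper_force: 5.8
now x 0.23 y -0.07 z 0.85
goal x 0.23 y -0.07 z 0.85
turn 0.00 t 9.03 [0.5787 0.2828 0.0861] yaw 27.02 F [ 0.4 -0.3  0.1] gap 11.8 grip 5.8 q [0.28 0.73 1.49 0.   0.92 1.38]
-70 43 [58.2 60.1 62.4]
-60 43 [59.  60.9 63.6]
-50 44 [60.5 62.9 66.9]
-40 51 [61.6 64.4 67.5]
-30 45 [63.3 65.6 68.7]
-20 49 [65.4 67.8 70.6]
-10 45 [67.3 69.1 71.5]
0 49 [68.4 70.5 72.7]
10 50 [70.5 72.5 74.2]
20 52 [71.5 74.  77.5]
30 124 [ 74.3 229.  280.3]
40 179 [ 76.9 227.2 283.3]
50 184 [ 80.  223.9 284.6]
60 151 [ 79.8 238.5 289.7]
70 75 [ 82.2 242.5 287.2]
```

It tips with the far edge on the rim (60 mm at the far edge, rising about 9°). I'll go on to about 20°, then firm up the grip.

```bash
python3 -m handwheel '[[[-0.06,0,-0.15,0],[-0.07,0,-0.15,0],[-0.07,0,-0.15,0],[-0.07,0,-0.15,0],[-0.08,0,-0.15,0],[-0.08,0,-0.15,0],[0,0,0,0]]]'
python3 lid.py l3
python3 -m handwheel '[[[0,0,0,0],[0,0,0,0],[0,0,0,0],[0,0,0,0]]]' 0 30
python3 lid.py l4
```

```text
t: 9.95
tcp_pos: [0.5691, 0.278, 0.1085]
tool_rot: [0.972, 0.234, 0.0, -0.0]
force: [0.1, 0.9, -0.9]
finger_gap: 0.138
gripper_force: 5.6
now x 0.66 y -0.07 z 1.74
goal x 0.66 y -0.07 z 1.74
turn 0.00 t 9.95 [0.5691 0.278  0.1085] yaw 27.02 F [ 0.1  0.9 -0.9] gap 11.8 grip 5.6 q [0.28 0.69 1.51 0.   0.94 1.38]
-70 43 [58.4 61.1 63.3]
-60 44 [61.6 64.4 67. ]
-50 46 [66.1 68.3 70.6]
-40 47 [69.3 71.5 73.8]
-30 43 [72.4 74.5 77.1]
-20 49 [76.1 78.8 81.2]
-10 47 [79.2 81.8 84.5]
0 51 [83.1 85.4 88.1]
10 55 [ 86.   89.3 259.3]
20 109 [ 90.9 242.9 276.7]
30 160 [ 96.3 235.9 281.5]
40 158 [100.4 234.4 284.3]
50 115 [102.8 250.5 286.4]
60 67 [ 84.1 248.5 280.8]
70 9 [53.9 56.4 57.4]
t: 10.5
tcp_pos: [0.5692, 0.278, 0.1081]
tool_rot: [0.972, 0.234, 0.0, -0.0]
force: [0.1, 0.7, 0.1]
finger_gap: 0.133
gripper_force: 32.9
now x 0.66 y -0.07 z 1.73
goal x 0.66 y -0.07 z 1.73
turn 0.00 t 10.50 [0.5692 0.278  0.1081] yaw 27.02 F [0.1 0.7 0.1] gap 11.4 grip 32.9 q [0.28 0.69 1.51 0.   0.94 1.38]
-70 48 [58.7 61.1 63.1]
-60 42 [61.9 63.7 66.4]
-50 49 [64.9 68.1 69.7]
-40 44 [69.3 71.1 74.3]
-30 49 [71.9 75.1 76.7]
-20 43 [76.3 78.5 80.6]
-10 45 [79.5 81.4 83.9]
0 49 [83.1 85.5 87.4]
10 56 [ 86.4  90.  256.5]
20 105 [ 91.2 243.4 278. ]
30 155 [ 95.9 237.1 280.8]
40 162 [100.5 234.  282.7]
50 124 [103.  250.1 284.4]
60 66 [ 79.  246.5 276. ]
70 9 [53.8 55.3 58.1]
```

View pics/l4.png

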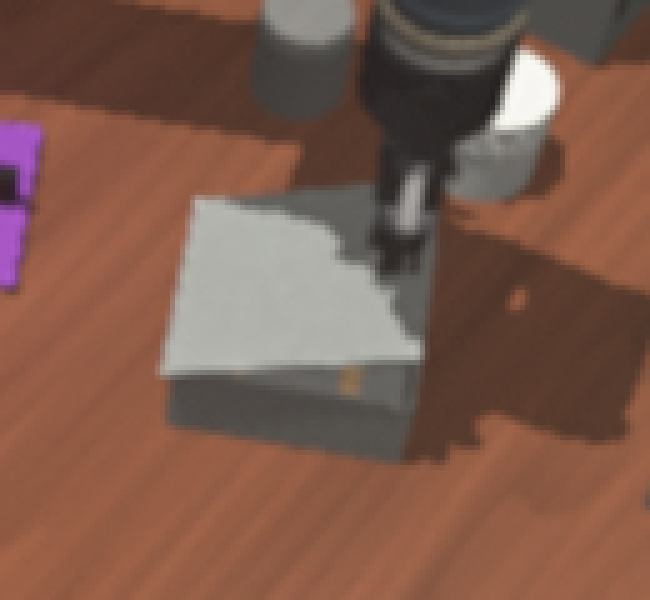

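The lid is tipped about 19.5° with its far edge on the rim. Now I'll lift it clear and check which bench area is free.

```bash
python3 -m handwheel '[[[0,0,-0.3,0],[0,0,-0.5,0],[0,0,-0.6,0],[0,0,-0.6,0],[0,0,-0.5,0],[0,0,0,0]]]'
python3 - <<'E'
from h import *
z=np.load("top.npz");W=world("top",z["d"]);Z=W[...,2]
m=(Z>.02)&(Z<.12)|((cv2.cvtColor(z["p"],cv2.COLOR_RGB2HSV)[...,1]<70)&(Z<.12))
m&=(W[...,0]>.3)&(W[...,0]<.75)&(abs(W[...,1])<.33)
n,l,s,c=cv2.connectedComponentsWithStats(m.astype(np.uint8))
for i in range(1,n):
    if s[i,4]>12: P=W[l==i];print(s[i,4],P.min(0).round(3),P.max(0).round(3))
go(.59,.0,.13,0)
E
```

```text
t: 11.3
tcp_pos: [0.5699, 0.2782, 0.1723]
tool_rot: [0.972, 0.234, 0.002, -0.0]
force: [-0.1, 0.8, -0.7]
finger_gap: 0.13
gripper_force: 32.7
226 [0.719 0.095 0.   ] [0.75  0.158 0.063]
59 [ 0.732 -0.123  0.003] [ 0.748 -0.104  0.06 ]
599 [ 0.656 -0.025 -0.005] [0.749 0.055 0.08 ]
36 [ 0.627 -0.241  0.025] [ 0.652 -0.224  0.042]
2148 [ 0.439  0.172 -0.005] [0.632 0.33  0.094]
1058 [ 0.414 -0.313 -0.002] [ 0.555 -0.185  0.069]
359 [ 0.344 -0.092 -0.005] [0.4   0.067 0.014]
41 [0.303 0.237 0.022] [0.327 0.255 0.044]
now x -4.34 y 10.28 z 1.69
goal x 0.80 y 11.13 z 1.69
turn 4.50 t 11.30 [0.5699 0.2782 0.1723] yaw 27.03 F [-0.1  0.8 -0.7] gap 11.1 grip 32.7 q [0.28 0.61 1.47 0.   1.07 1.38]
```

```bash
python3 -m handwheel '[[[0,0,0,0.5],[0,0,0,0.8],[0,0,0,0.8],[0,0,0,0.8],[0,0.3,0,0.8],[0,0.5,0,0.8],[0,0.7,0,0],[0,0.8,0,0],[0,0.9,0,0],[0,0.9,0,0],[0,0.9,0,0],[0,0.9,0,0],[0,0.9,0,0],[0,0.9,0,0],[0,0.9,0,0],[0,0.9,0,0],[0,0.8,0,0],[0,0.5,0,0],[0,0.2,0,0],[0,0,0,0]]]'
python3 -c "
from h import *
go(.57,.0,.062,0)"
```

```text
t: 13.8
tcp_pos: [0.5714, 0.0031, 0.1705]
tool_rot: [1.0, 0.0, -0.0, -0.0]
force: [-0.2, 0.4, -1.5]
finger_gap: 0.133
gripper_force: 32.6
now x -0.06 y 0.12 z 4.34
goal x -0.06 y 0.12 z 4.34
turn 0.00 t 13.80 [0.5714 0.0031 0.1705] yaw 0.00 F [-0.2  0.4 -1.5] gap 11.3 grip 32.6 q [-0.19  0.53  1.63  0.    0.98  1.38]
```

```bash
python3 -m handwheel '[[[0,0,0.5,0],[0,0,0.8,0],[0,0,0.8,0],[0,0,0.8,0],[0,0,0.6,0],[0,0,0.4,0],[0,0,0.2,0],[0,0,0.1,0],[0,0,0,0]]]'
cat > lb.py <<'E'
from h import *
p,d=snapshot("scene");W=world("scene",d)
hsv=cv2.cvtColor(p,cv2.COLOR_RGB2HSV)
g=(hsv[...,1]<60)&(W[...,2]<.075)&(abs(W[...,1])<.075)
for x in range(430,630,15):
    k=g&(abs(W[...,0]*1000-x)<5)
    if k.sum()>3: print(x,k.sum(),np.percentile(W[k][:,2]*1000,[10,50,90]).round(1),(W[k][:,1].min()*1000).round(),(W[k][:,1].max()*1000).round())
go(.57,.0,.062,0)
E
python3 lb.py
```

```text
t: 14.92
tcp_pos: [0.5717, 0.003, 0.0658]
tool_rot: [1.0, 0.0, 0.0, 0.0]
force: [-0.4, -0.1, -1.5]
finger_gap: 0.131
gripper_force: 32.6
445 17 [-3.2  0.4  1.8] -51.0 67.0
460 119 [14.3 17.  19.5] -64.0 68.0
475 123 [20.1 22.1 24.5] -64.0 70.0
490 119 [24.9 27.3 29.9] -64.0 56.0
505 108 [30.5 32.9 34.8] -64.0 43.0
520 68 [34.  38.2 40.4] -63.0 25.0
535 63 [40.9 43.2 45.8] -64.0 -8.0
550 64 [46.9 48.7 51. ] -64.0 -12.0
565 86 [51.5 54.4 57.1] -64.0 69.0
580 150 [57.3 60.  66.9] -64.0 72.0
595 87 [61.6 63.4 65.5] -63.0 69.0
now x -0.07 y 0.12 z 0.16
goal x -0.07 y 0.12 z 0.16
turn 0.00 t 14.97 [0.5718 0.003  0.066 ] yaw 0.01 F [ 0.3 -0.6 -1. ] gap 11.4 grip 32.6 q [-0.19  0.69  1.69  0.    0.75  1.38]
```

```bash
python3 -m handwheel '[[[0,0,0.1,0],[0,0,0.1,0],[0,0,0.05,0],[0,0,0,0]]]'
python3 -m handwheel '[[[0,0,0,0],[0,0,0,0]]]' 11.75
python3 -m handwheel '[[[0.08,0,0.15,0],[0.08,0,0.16,0],[0.08,0,0.16,0],[0.08,0,0.16,0],[0.07,0,0.16,0],[0.07,0,0.16,0],[0.06,0,0.16,0],[0.05,0,0.16,0],[0.03,0,0.1,0],[0,0,0,0]]]'
python3 lb.py
```

```text
t: 15.48
tcp_pos: [0.5713, 0.0031, 0.0591]
tool_rot: [1.0, 0.0, -0.0, -0.0]
force: [0.5, 0.4, -2.7]
finger_gap: 0.133
gripper_force: 32.6
t: 15.72
tcp_pos: [0.5715, 0.0031, 0.0594]
tool_rot: [1.0, 0.0, 0.0, 0.0]
force: [0.1, -0.8, -1.8]
finger_gap: 0.138
gripper_force: 9.3
t: 16.98
tcp_pos: [0.586, 0.0032, 0.0247]
tool_rot: [1.0, 0.0, -0.0, -0.0]
force: [0.4, 0.1, -1.2]
finger_gap: 0.136
gripper_force: 9.5
460 125 [ 5.4  7.9 10.2] -63.0 70.0
475 140 [ 6.8  9.  11.8] -65.0 70.0
490 149 [ 7.9 10.  12.1] -64.0 69.0
505 124 [ 9.2 11.4 13.3] -65.0 55.0
520 117 [10.4 12.5 14.3] -64.0 37.0
535 94 [11.1 13.2 15.2] -65.0 29.0
550 55 [12.1 14.4 16.5] -64.0 -16.0
565 59 [12.5 15.3 18.1] -64.0 -16.0
580 84 [13.8 16.1 18.4] -64.0 69.0
595 226 [15.1 18.  56.3] -63.0 72.0
now x -0.64 y 0.13 z -1.49
goal x -0.64 y 0.13 z -1.49
turn 0.00 t 17.02 [0.5859 0.0032 0.0247] yaw 0.02 F [ 0.1  0.  -1.3] gap 11.7 grip 9.4 q [-0.19  0.77  1.67 -0.    0.7   1.39]
```

```bash
python3 -m handwheel '[[[0.03,0,0.1,0],[0.02,0,0.1,0],[0,0,0.08,0],[0,0,0.05,0],[0,0,0,0]]]'
python3 lb.py
```

```text
t: 17.65
tcp_pos: [0.5879, 0.0031, 0.0168]
tool_rot: [1.0, 0.0, 0.0, 0.0]
force: [0.5, -0.6, -0.6]
finger_gap: 0.141
gripper_force: 9.5
460 119 [ 5.9  8.5 11.3] -63.0 70.0
475 147 [ 5.9  8.3 10.7] -63.0 70.0
490 149 [ 6.3  8.6 11.5] -66.0 75.0
505 128 [ 6.   8.5 11.1] -63.0 54.0
520 116 [ 6.5  8.4 11.4] -65.0 39.0
535 102 [ 6.3  8.7 10.8] -64.0 30.0
550 56 [ 6.2  9.1 11. ] -64.0 11.0
565 57 [ 6.7  9.  11. ] -64.0 -17.0
580 84 [ 5.5  8.8 50.6] -63.0 73.0
595 232 [ 7.3 10.5 64.3] -64.0 74.0
now x -0.71 y 0.12 z -1.81
goal x -0.71 y 0.12 z -1.81
turn 0.00 t 17.70 [0.5878 0.0031 0.0168] yaw 0.02 F [ 1.1 -0.5  0. ] gap 11.6 grip 9.5 q [-0.18  0.79  1.67  0.    0.69  1.39]
```

The lid lies flat, with its plate top level at about 8.6 mm. Releasing and moving over the tin.

```bash
python3 -m handwheel '[[[0,0,0.02,0],[0,0,0,0],[0,0,0,0]]]' 14
python3 -m handwheel '[[[0,0,0,0],[0,0,0,0],[0,0,-0.3,0],[0,0,-0.6,0],[0,0,-0.8,0],[0,0,-0.9,0],[0,0,-0.9,0],[0,-0.3,-0.8,0],[0,-0.8,-0.6,-0.8],[0,-0.8,0,-0.8],[0,-0.8,0,-0.8],[0,-0.8,0,-0.8],[0,-0.8,0,-0.8],[0,-0.5,0,-0.5]]]' 50
python3 - <<'E'
from h import *
go(.533,.2625,.10,27)
p,d=snapshot("top");W=world("top",d);np.savez("top2.npz",p=p,d=d)
a=cv2.resize(p[150:240,160:250,::-1],(396,396),interpolation=3);b=cv2.resize(p[150:240,240:330,::-1],(396,396),interpolation=3)
cv2.imwrite("pics/c2.png",np.hstack([a,b]))
p,d=snapshot("scene");np.savez("scene2.npz",p=p,d=d)
E
```

```text
t: 18.08
tcp_pos: [0.5875, 0.0031, 0.0163]
tool_rot: [1.0, 0.0, -0.0, -0.0]
force: [0.2, -0.2, -0.7]
finger_gap: 0.165
gripper_force: 0.0
t: 19.82
tcp_pos: [0.5658, 0.1208, 0.1399]
tool_rot: [0.972, 0.235, 0.001, 0.0]
force: [0.8, -0.4, -1.0]
finger_gap: 0.583
gripper_force: 0.0
now x 1.42 y -5.64 z 1.60
goal x 1.40 y -5.65 z 1.60
turn 0.03 t 19.82 [0.5658 0.1208 0.1399] yaw 27.18 F [ 0.8 -0.4 -1. ] gap 49.8 grip 0.0 q [0.02 0.58 1.64 0.   0.92 1.11]
```

View pics/c2.png

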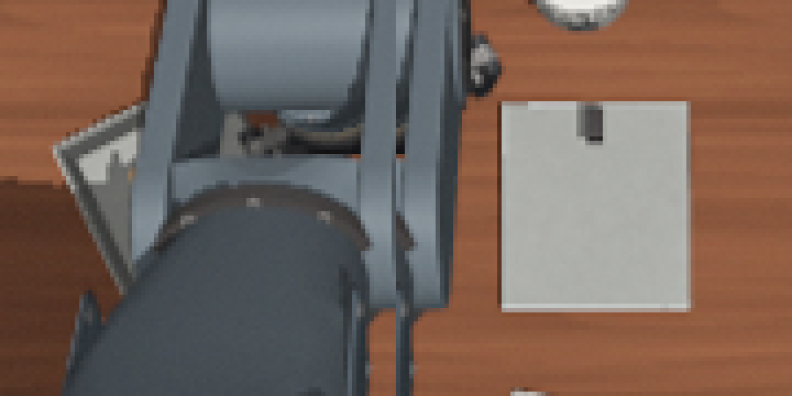

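The lid lies flat and upright on the bench (crop ~(595,205)). The arm hides the tin in the top view, so I'll measure the pin in the scene view.

Run:
```python
from h import *
z=np.load("scene2.npz");p,d=z["p"],z["d"];W=world("scene",d)
cv2.imwrite("pics/c3.png",cv2.resize(p[110:220,300:410,::-1],None,fx=5,fy=5,interpolation=3))
L=W-np.array([.533,.2625,0]);c,s=np.cos(np.radians(27)),np.sin(np.radians(27))
lx=(L[...,0]*c+L[...,1]*s)*1000;ly=(-L[...,0]*s+L[...,1]*c)*1000
m=np.zeros(d.shape,bool);m[110:220,300:410]=1
m&=(abs(lx)<62)&(abs(ly)<52)&(W[...,2]>.031)&(W[...,2]<.05)
P=np.c_[lx[m],ly[m],W[m][:,2]*1000]
for x in range(-60,61,10):
    k=abs(P[:,0]-x)<5
    if k.sum(): q=P[k];t=q[q[:,2]>np.percentile(q[:,2],70)];print(x,k.sum(),q[:,1].min().round(1),q[:,1].max().round(1),t.mean(0).round(1))
print(P[:,0].min(),P[:,0].max())
rim=np.zeros(d.shape,bool);rim[110:220,300:410]=1
rim&=(W[...,2]>.052)&(W[...,2]<.06)&(abs(lx)<85)&(abs(ly)<80)
print(lx[rim].min(),lx[rim].max(),ly[rim].min(),ly[rim].max(),cv2.minAreaRect((W[rim][:,:2]*1000).astype(np.float32)))
```

```text
-30 3 -8.7 -2.7 [-26.1  -2.7  40.3]
-20 6 -13.3 -6.1 [-16.7  -6.5  40.3]
-10 22 -11.7 7.3 [-9.8  0.  40.3]
0 25 -14.7 8.6 [ 0.8 -4.1 41. ]
10 24 -16.8 6.1 [ 9.5 -3.4 41.2]
20 25 -14.9 5.0 [18.9 -1.3 41.5]
30 25 -16.3 7.9 [31.5 -3.5 40.3]
40 27 -16.1 12.4 [41.5 -2.7 41.7]
50 7 -14.9 3.7 [47.4  1.9 41.1]
-26.100621277864867 48.04046706376511
-72.40749431263269 67.97877872808644 -65.8659693744697 64.01078808498865 ((531.507080078125, 260.8419189453125), (140.0204620361328, 129.9719696044922), 26.684913635253906)
```

View pics/c3.png

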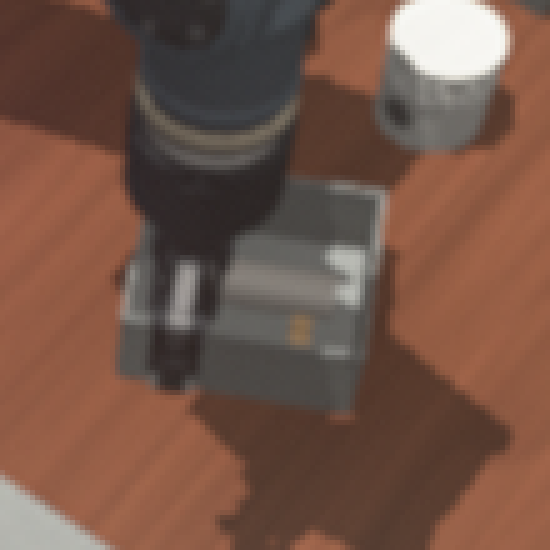

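The pin (crop ~(290,285)) lies along the tin's x, near the middle, with its top at 41 mm as expected. Going to grasp it.

```bash
python3 -m handwheel '[[[0.2,-0.7,0,0.03],[0.2,-0.8,0,0],[0.2,-0.8,0,0],[0.2,-0.8,0,0],[0.2,-0.8,0,0],[0.2,-0.8,0.2,0],[0.2,-0.6,0.3,0],[0.02,-0.25,0.4,0],[0,0,0.3,0],[0,0,0,0]]]'
python3 -c "
from h import *
go(.534,.2605,.008,27)"
```

```text
t: 21.18
tcp_pos: [0.5345, 0.259, 0.1077]
tool_rot: [0.973, 0.232, -0.001, 0.0]
force: [-0.5, -0.3, 0.8]
finger_gap: 0.588
gripper_force: 0.0
now x 0.01 y -0.06 z 3.99
goal x 0.01 y -0.06 z 3.99
turn -0.03 t 21.18 [0.5345 0.259  0.1077] yaw 26.81 F [-0.5 -0.3  0.8] gap 50.2 grip 0.0 q [ 0.26  0.65  1.61 -0.    0.88  1.37]
```

```bash
python3 -m handwheel '[[[0,-0.06,0.6,-0.03],[0,0,0.8,0],[0,0,0.8,0],[0,0,0.7,0],[0,0,0.5,0],[0,0,0.3,0],[0,0,0.2,0],[0,0,0.06,0],[0,0,0,0]]]'
python3 -m handwheel '[[[0,0,0,0],[0,0,0,0],[0,0,0,0],[0,0,0,0],[0,0,0,0]]]' 0 40
python3 -c "
from h import *
go(.534,.2605,.008,27)"
```

```text
t: 22.3
tcp_pos: [0.5345, 0.2612, 0.0101]
tool_rot: [0.972, 0.234, 0.0, -0.0]
force: [-0.3, -0.1, -0.1]
finger_gap: 0.583
gripper_force: 0.0
t: 22.92
tcp_pos: [0.5347, 0.2611, 0.0103]
tool_rot: [0.972, 0.234, 0.0, 0.0]
force: [-0.5, -1.1, 5.4]
finger_gap: 0.315
gripper_force: 39.5
now x -0.03 y 0.01 z 0.09
goal x -0.03 y 0.01 z 0.09
turn 0.00 t 22.93 [0.5347 0.2611 0.0103] yaw 27.02 F [-0.5 -1.1  5.4] gap 26.9 grip 39.5 q [ 0.27  0.8   1.65 -0.    0.69  1.37]
```

```bash
python3 -m handwheel '[[[0,0,-0.3,0],[0,0,-0.5,0],[0,0,-0.7,0],[0,0,-0.8,0],[0,0,-0.8,0],[0,0,-0.8,0],[0,0,-0.8,0],[0,0,-0.5,0],[0,0,0,0]]]'
python3 -m handwheel '[[[-0.3,0.5,0,0],[-0.4,0.6,0,0],[-0.5,0.8,0,0],[-0.55,0.9,0,0],[-0.6,0.95,0,0],[-0.6,0.95,0,0],[-0.6,0.95,0,0],[-0.6,0.95,0,0],[-0.6,0.95,0,0],[-0.6,0.95,0,0],[-0.6,0.95,0,0],[-0.6,0.95,0,0],[-0.6,0.95,0,0],[-0.6,0.95,0,0],[-0.6,0.95,0,0],[-0.6,0.95,0,0],[-0.6,0.95,0,0],[-0.6,0.9,0,0],[-0.5,0.6,0,0],[-0.3,0.3,0,0]]]'
python3 -m handwheel '[[[0,0,0,0.6],[0,0,0,0.8],[0,0,0,0.9],[0,0,0,0.9],[0,0,0,0.9],[0,0,0,0.9],[0,0,0,0.9],[0,0,0,0.9],[0,0,0,0.9],[0,0,0,0.8],[0,0,0,0.6],[0,0,0,0]]]'
python3 - <<'E'
from h import *
go(.4865,-.2475,.12,-28)
for n in("top","scene"):
    p,d=snapshot(n);np.savez(n+"3.npz",p=p,d=d)
a=np.load("top3.npz")["p"];b=np.load("scene3.npz")["p"]
cv2.imwrite("pics/c4.png",np.hstack([cv2.resize(a[165:265,315:415,::-1],(390,390),interpolation=3),cv2.resize(b[230:330,170:270,::-1],(390,390),interpolation=3)]))
E
```

```text
t: 24.05
tcp_pos: [0.5349, 0.2613, 0.1413]
tool_rot: [0.972, 0.234, 0.001, -0.0]
force: [-0.3, -0.7, -2.1]
finger_gap: 0.309
gripper_force: 39.5
t: 26.55
tcp_pos: [0.4819, -0.2419, 0.1394]
tool_rot: [0.973, 0.233, -0.0, -0.0]
force: [-0.4, 0.6, -1.2]
finger_gap: 0.314
gripper_force: 39.6
t: 28.05
tcp_pos: [0.4824, -0.2401, 0.1396]
tool_rot: [0.971, -0.238, -0.0, -0.0]
force: [0.5, 0.5, -1.2]
finger_gap: 0.312
gripper_force: 39.6
now x 0.28 y 0.19 z 0.79
goal x 0.28 y 0.18 z 0.79
turn 0.08 t 28.05 [ 0.4824 -0.2401  0.1396] yaw -27.51 F [ 0.5  0.5 -1.2] gap 26.7 grip 39.6 q [-0.67  0.54  1.73  0.    0.86  1.38]
```

View pics/c4.png

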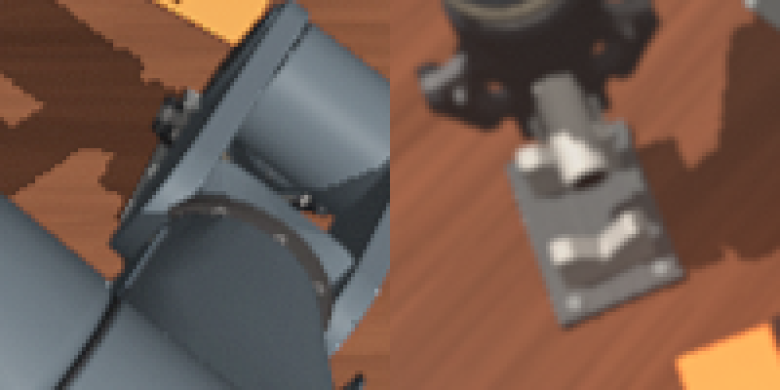

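The pin is held above the V-block, its far end visible at crop (580,170), cheeks around (555,160) and (590,245). Next I'll measure pin and cheeks in the same camera so calibration bias cancels.

Run:
```python
from h import *
def loc(W,yaw=-28):
    L=(W-np.array([.4865,-.2475,0]))*1000;c,s=np.cos(np.radians(yaw)),np.sin(np.radians(yaw))
    return np.stack([L[...,0]*c+L[...,1]*s,-L[...,0]*s+L[...,1]*c,L[...,2]],-1)
W1=world("scene",np.load("scene.npz")["d"]);L1=loc(W1)
m=(abs(L1[...,0])<60)&(abs(L1[...,1])<45)&(L1[...,2]>52)&(L1[...,2]<66)
for n,k in(("+",m&(L1[...,0]>0)),("-",m&(L1[...,0]<0))):
    P=L1[k];print("cheek",n,len(P),P.min(0).round(1),P.max(0).round(1),cv2.minAreaRect((P[:,:2]).astype(np.float32)))
P=W1[m];print("scene block",cv2.minAreaRect((P[:,:2]*1000).astype(np.float32)))
m=(abs(L1[...,0])<66)&(abs(L1[...,1])<48)&(L1[...,2]>9)&(L1[...,2]<15.5);P=W1[m]
print("scene base",cv2.minAreaRect((P[:,:2]*1000).astype(np.float32)),L1[m].min(0).round(1),L1[m].max(0).round(1))
Wt=world("top",np.load("top.npz")["d"]);Lt=loc(Wt)
m=(abs(Lt[...,0])<66)&(abs(Lt[...,1])<48)&(Lt[...,2]>8)&(Lt[...,2]<17);P=Wt[m]
print("top base",cv2.minAreaRect((P[:,:2]*1000).astype(np.float32)),Lt[m].min(0).round(1),Lt[m].max(0).round(1))
z=np.load("scene3.npz");L=loc(world("scene",z["d"]),-27.5)
m=(L[...,2]>135)&(L[...,2]<175)&(L[...,0]>8)&(L[...,0]<70)&(abs(L[...,1])<25)
P=L[m];print("pin",len(P),P.min(0).round(1),P.max(0).round(1))
for x in range(10,60,5):
    q=P[abs(P[:,0]-x)<2.5]
    if len(q)>3:print(x,len(q),q.min(0).round(1),q.max(0).round(1),q[q[:,2]>q[:,2].max()-2.5].mean(0).round(1))
# cylinder fit, axis x
from scipy.optimize import least_squares
q=P[(P[:,0]>18)&(P[:,0]<44)]
f=lambda v:np.hypot(q[:,1]-v[0]-v[2]*q[:,0]*.01,q[:,2]-v[1]-v[3]*q[:,0]*.01)-14
r=least_squares(f,[0,156,0,0],loss="soft_l1");print("fit y,z,slopes%",r.x.round(2),np.abs(r.fun).mean())
```

```text
cheek + 103 [ 26.8 -32.2  52.1] [42.3 27.2 63.2] ((34.84402084350586, -2.4825496673583984), (59.29942321777344, 15.540308952331543), 89.11077117919922)
cheek - 97 [-42.  -32.5  52.1] [-25.3  27.1  63.7] ((-33.997589111328125, -2.597738265991211), (16.236581802368164, 59.47861862182617), 1.42044198513031)
scene block ((485.4170227050781, -249.83258056640625), (59.534427642822266, 84.19058227539062), 62.20388412475586)
scene base ((485.993896484375, -250.13107299804688), (83.88716125488281, 121.01345825195312), 62.111480712890625) [-59.7 -44.5   9. ] [61.3 39.4 15.4]
top base ((486.4787292480469, -247.92300415039062), (84.41870880126953, 125.28662872314453), 62.03207778930664) [-62.4 -42.6   8. ] [62.8 41.8 17. ]
pin 215 [  8.   -9.7 143.7] [ 41.7  17.8 173.3]
10 21 [  8.   -8.1 153.1] [ 12.5  17.7 173.3] [ 10.7   5.2 172. ]
15 26 [ 12.8  -9.7 156. ] [ 17.4  16.7 171.3] [ 15.1   4.3 169.8]
20 27 [ 17.5  -9.1 158.9] [ 22.1  17.2 170.3] [ 20.1   5.  169.2]
25 25 [ 22.7  -9.4 155.2] [ 27.3  17.7 169.8] [ 24.9   4.5 168.6]
30 26 [ 27.7  -8.6 158.1] [ 32.3  17.3 170.7] [ 29.6   5.  169.3]
35 26 [ 32.6  -9.7 154.9] [ 37.2  17.8 172.4] [ 35.2   4.8 171.3]
40 64 [ 37.8  -9.2 143.7] [ 41.7  16.9 171.9] [ 38.6   5.5 171.2]
fit y,z,slopes% [3.8000e+00 1.5524e+02 1.0000e+00 9.0000e-02] 2.154309671777515
```

```bash
python3 -m handwheel '[[[0.13,0.13,0,0.08],[0.13,0.13,0.3,0],[0,0,0.6,0],[0,0,0.7,0],[0,0,0.6,0],[0,0,0.5,0],[0,0,0.4,0],[0,0,0.2,0],[0,0,0.1,0],[0,0,0,0]]]'
cat > pin.py <<'E'
from h import *
from scipy.optimize import least_squares
go(.4855,-.2498,.0453,-28)
p,d=snapshot("scene");L=(world("scene",d)-np.array([.4855,-.2498,0]))*1000
c,s=np.cos(np.radians(-28)),np.sin(np.radians(-28))
L=np.stack([L[...,0]*c+L[...,1]*s,-L[...,0]*s+L[...,1]*c,L[...,2]],-1)
m=(L[...,2]>61.5)&(L[...,2]<100)&(abs(L[...,0])<60)&(abs(L[...,1])<22)
for x in range(-50,60,5):
    q=L[m&(abs(L[...,0]-x)<2.5)]
    if len(q)>5:print(x,len(q),q.min(0).round(1),q.max(0).round(1))
q=L[m&(L[...,0]>18)&(L[...,0]<40)]
f=lambda v:np.hypot(q[:,1]-v[0],q[:,2]-v[1])-14
r=least_squares(f,[0,62],loss="soft_l1");print("fit y,z",r.x.round(2),"xmax",np.percentile(L[m][:,0],[98,100]).round(1))
E
python3 pin.py
```

```text
t: 29.4
tcp_pos: [0.4858, -0.2497, 0.055]
tool_rot: [0.97, -0.242, 0.0, 0.0]
force: [0.0, 0.5, -2.1]
finger_gap: 0.311
gripper_force: 39.6
now x -0.01 y 0.01 z 0.39
goal x -0.01 y 0.01 z 0.39
turn -0.01 t 29.40 [ 0.4858 -0.2497  0.055 ] yaw -28.06 F [ 0.   0.5 -2.1] gap 26.6 grip 39.6 q [-0.68  0.69  1.76  0.    0.69  1.38]
-10 15 [-12.3 -10.1  79.8] [-8.5 10.2 86.6]
-5 24 [ -7.4 -13.5  73. ] [-2.6 13.  86. ]
0 16 [ -1.9 -11.1  77.4] [ 2.3 11.3 86.2]
5 31 [  2.5 -21.9  65.1] [ 7.3 21.7 92.5]
10 58 [  7.6 -21.9  62.5] [12.5 19.3 97.2]
15 19 [ 12.5 -13.9  72. ] [17.2 12.4 87.6]
20 28 [ 17.6 -13.1  69. ] [22.4 13.5 88.3]
25 21 [ 22.6 -13.4  72.1] [27.1 12.7 86.7]
30 21 [ 27.7 -11.1  75.6] [32.3 11.8 87.2]
35 24 [ 32.5 -12.7  63.3] [37.3 18.3 86.6]
40 28 [ 37.6 -19.2  61.5] [42.5 21.9 88.1]
45 36 [ 42.5 -13.7  62.8] [47.5 13.5 90.3]
50 21 [ 47.6 -10.2  62.8] [49.1 12.6 82.8]
fit y,z [-6.000e-02  7.073e+01] xmax [48.1 49.1]
```

Centred within about 0.5 mm. Lowering onto the notches.

```bash
python3 -m handwheel '[[[0,0,0.12,0],[0,0,0.1,0],[0,0,0.06,0],[0,0,0.04,0],[0,0,0.02,0],[0,0,0,0]]]'
python3 -m handwheel '[[[0,0,0.03,0],[0,0,0.02,0],[0,0,0,0]]]'
python3 pin.py|tail -1
```

```text
t: 30.2
tcp_pos: [0.4856, -0.2495, 0.0463]
tool_rot: [0.97, -0.242, -0.0, -0.0]
force: [0.0, -0.1, -2.0]
finger_gap: 0.311
gripper_force: 39.6
t: 30.58
tcp_pos: [0.4856, -0.2495, 0.045]
tool_rot: [0.97, -0.242, -0.0, -0.0]
force: [0.5, -0.8, -1.5]
finger_gap: 0.312
gripper_force: 39.6
fit y,z [-0.07 60.83] xmax [47.6 48.3]
```

```bash
python3 -m handwheel '[[[0,0,0.03,0],[0,0,0,0]]]'
python3 -m handwheel '[[[0,0,0.03,0],[0,0,0,0]]]'
python3 -m handwheel '[[[0,0,0.03,0],[0,0,0,0]]]'
```

```text
t: 30.88
tcp_pos: [0.4857, -0.2496, 0.0447]
tool_rot: [0.97, -0.242, 0.0, 0.0]
force: [-0.6, 1.2, 2.9]
finger_gap: 0.312
gripper_force: 40.1
t: 31.12
tcp_pos: [0.4858, -0.2496, 0.0446]
tool_rot: [0.97, -0.242, 0.0, 0.0]
force: [-1.1, 2.7, 9.3]
finger_gap: 0.312
gripper_force: 40.7
t: 31.38
tcp_pos: [0.4858, -0.2496, 0.0446]
tool_rot: [0.97, -0.242, 0.0, 0.0]
force: [-2.6, 3.0, 13.6]
finger_gap: 0.313
gripper_force: 41.2
```

```bash
python3 -m handwheel '[[[0,0,-0.06,0],[0,0,0,0],[0,0,0,0]]]' 30
python3 -m handwheel '[[[0,0,0,0],[0,0,0,0],[0,0,-0.2,0],[0,0,-0.4,0],[0,0,-0.5,0],[0,0,-0.6,0],[0,0,-0.6,0],[0,0,-0.3,0],[0,0,0,0]]]' 42
python3 pin.py
```

```text
t: 31.75
tcp_pos: [0.4856, -0.2496, 0.044]
tool_rot: [0.97, -0.242, -0.0, -0.0]
force: [-0.3, -0.5, 0.7]
finger_gap: 0.35
gripper_force: 0.0
t: 32.88
tcp_pos: [0.486, -0.2498, 0.1102]
tool_rot: [0.97, -0.242, 0.001, 0.0]
force: [0.3, -0.2, -0.8]
finger_gap: 0.495
gripper_force: 0.0
now x -0.02 y 0.01 z 2.59
goal x -0.02 y 0.01 z 2.59
turn -0.01 t 32.88 [ 0.486  -0.2498  0.1102] yaw -28.06 F [ 0.3 -0.2 -0.8] gap 42.3 grip 0.0 q [-0.68  0.6   1.74  0.    0.8   1.38]
-45 21 [-47.5 -12.   66.5] [-42.5  11.9  75.5]
-40 21 [-42.5 -13.8  61.5] [-37.6  19.4  76.3]
-35 21 [-37.1 -12.2  62.9] [-32.8  13.1  76.9]
-30 19 [-32.4 -13.   61.7] [-27.7  19.1  76.5]
-25 23 [-27.4 -21.   61.7] [-22.6  12.8  76. ]
-20 21 [-21.7 -12.7  61.6] [-17.6  13.4  78.7]
-15 19 [-17.3 -13.5  63.4] [-12.6  12.5  77.1]
-10 22 [-12.2 -12.9  62.2] [-7.6 13.1 78.2]
-5 21 [ -7.  -12.2  65.8] [-2.6 12.2 76.6]
0 22 [ -2.4 -13.   66.2] [ 2.4 12.7 76. ]
5 20 [  2.9 -12.4  63.7] [ 7.4 13.3 76.4]
10 19 [  7.7 -13.2  66.1] [12.1 12.5 76.1]
15 24 [ 12.6 -13.4  64.2] [17.5 13.  75.5]
20 20 [ 17.8 -12.   65.4] [22.3 12.7 77.3]
25 23 [ 22.6 -13.6  63. ] [27.2 13.3 76.6]
30 21 [ 27.6 -12.9  65.7] [32.2 12.4 76. ]
35 21 [ 32.7 -12.3  63.8] [37.5 13.  78.1]
40 24 [ 37.5 -13.1  61.6] [42.1 13.6 76.5]
45 31 [ 42.6 -13.4  62.7] [47.4 12.7 77.1]
50 10 [ 47.5 -11.1  62. ] [49.2 13.3 73.6]
fit y,z [-2.00e-02  6.07e+01] xmax [47.6 49.2]
```

The pin is settled level, top at 76 mm and centred. Closing the fingers and pressing from above.

```bash
python3 -m handwheel '[[[-0.02,0.01,0,0],[0,0,0,0],[0,0,0,0],[0,0,0,0],[0,0,0.4,0],[0,0,0.4,0],[0,0,0.25,0],[0,0,0.12,0],[0,0,0,0]]]' 0 40
python3 -m handwheel '[[[0,0,0.04,0],[0,0,0.03,0],[0,0,0,0]]]'
```

```text
t: 34.05
tcp_pos: [0.485, -0.2495, 0.0798]
tool_rot: [0.97, -0.242, -0.0, -0.0]
force: [1.1, -0.1, 0.3]
finger_gap: -0.0
gripper_force: 0.0
t: 34.42
tcp_pos: [0.4851, -0.2496, 0.0784]
tool_rot: [0.97, -0.242, 0.0, 0.0]
force: [0.2, -0.5, -0.1]
finger_gap: 0.005
gripper_force: 0.0
```

```bash
python3 -m handwheel '[[[0,0,0.04,0],[0,0,0,0]]]'
python3 -m handwheel '[[[0,0,0.04,0],[0,0,0,0]]]'
python3 -m handwheel '[[[0,0,0.04,0],[0,0,0,0]]]'
python3 -c "
from h import *
go(.4855,-.2498,.076,-28)"
```

```text
t: 34.67
tcp_pos: [0.485, -0.2495, 0.0773]
tool_rot: [0.97, -0.242, -0.0, -0.0]
force: [-0.1, 0.7, -0.4]
finger_gap: 0.002
gripper_force: 0.0
t: 34.92
tcp_pos: [0.485, -0.2495, 0.0762]
tool_rot: [0.97, -0.242, -0.0, -0.0]
force: [0.3, 1.1, 0.4]
finger_gap: 0.002
gripper_force: 0.0
t: 35.17
tcp_pos: [0.4851, -0.2496, 0.0753]
tool_rot: [0.97, -0.242, 0.0, 0.0]
force: [0.5, 0.0, 0.8]
finger_gap: -0.002
gripper_force: 0.2
now x 0.02 y 0.00 z -0.03
goal x 0.02 y 0.00 z -0.03
turn -0.01 t 35.17 [ 0.4851 -0.2496  0.0753] yaw -28.06 F [0.5 0.  0.8] gap -0.2 grip 0.2 q [-0.68  0.66  1.76 -0.    0.73  1.38]
```

```bash
python3 -m handwheel '[[[0,0,0.04,0],[0,0,0,0],[0,0,0,0]]]'
python3 -m handwheel '[[[0,0,0.04,0],[0,0,0,0],[0,0,0,0]]]'
```

```text
t: 35.55
tcp_pos: [0.4852, -0.2496, 0.0752]
tool_rot: [0.97, -0.242, 0.0, 0.0]
force: [-1.1, 0.9, 6.9]
finger_gap: 0.0
gripper_force: 3.4
t: 35.92
tcp_pos: [0.4852, -0.2496, 0.0751]
tool_rot: [0.97, -0.242, 0.0, 0.0]
force: [-1.8, 1.4, 13.8]
finger_gap: -0.0
gripper_force: 6.5
```

```bash
python3 -m handwheel '[[[0,0,0.008,0],[0,0,0,0],[0,0,0,0],[0,0,0,0]]]'
python3 -m handwheel '[[[0,0,0,0],[0,0,0,0]]]'
python3 pin.py | tail -4
python3 -c "
from h import *
f=[]
for i in range(6): snapshot('top'); f.append(sense()['force'])
print(np.mean(f,0))"
```

```text
t: 36.42
tcp_pos: [0.4852, -0.2496, 0.0751]
tool_rot: [0.97, -0.242, 0.0, 0.0]
force: [-2.7, 1.5, 13.2]
finger_gap: -0.002
gripper_force: 7.2
t: 36.67
tcp_pos: [0.4852, -0.2496, 0.0751]
tool_rot: [0.97, -0.242, 0.0, 0.0]
force: [-2.1, 2.4, 13.6]
finger_gap: -0.004
gripper_force: 7.2
40 22 [ 38.5 -10.9  63.3] [42.  13.5 76.6]
45 34 [ 43.  -13.4  61.9] [47.4 12.7 77.8]
50 6 [47.6  0.1 61.8] [49.  11.8 74.7]
fit y,z [ 0.18 60.68] xmax [47.6 49. ]
[-2.64823994  1.56829486 14.45906773]
```

```bash
python3 -c "
from station import sign_off
print(sign_off())"
```

```text
the job is handed in; nothing more can be done
None
```

The job is handed in at about 37 s: the lid lies flat and right side up on clear bench, and the pin sits centred in the V-block with closed fingers pressing it down at about 14.5 N and almost no sideways load; on my first grip the lid rose level about 18 mm, so I set it back on the tin and then tipped it properly to about 20° before lifting it off.

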